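# Feed a laminated card into the desk scanner and start the scan

### The job

Slide the laminated card flat across the desk into the scanner's feed slot until it is fully home, then press the start button on top of the scanner all the way down and let it spring back. Do not lift the card off the desk, and leave the calculator and the stapler where they are.

Things in the scene. Friction and masses are not known exactly. Their poses are not given: they have to be found in the camera images.
- card: stiff laminated card flat on the desk, white with black border, 130 mm long (x), 95 mm wide (y), 4 mm thick, 80 g; too wide to grip. Origin: centre of its underside. Slick underside (friction about 0.1); its matt top grips a fingertip (about 1), so it follows fingertips pressing on it with 5 to 20 N. At the start its x axis points to the robot's left (+y) within 0.5 rad.
- scanner: low grey and black desk scanner fixed to the desk, 100 mm deep (x), 160 wide (y), 38 high. Origin: centre of its underside. The card goes in along its +x, which is the robot's left (world +y) within 0.3 rad. Slot at desk level, open to -x: 103 mm wide, 10 high, from x = -50 to the stop at x = +10. Guides 10 mm high flare from 103 mm apart at the mouth to about 140 at x = -90.
- slot_mouth (a point): middle of the slot's mouth, 2 mm above the desk, in the scanner's front face (x = -50 mm in the scanner's frame); axes as the scanner's
- slot_stop (a point): middle of the stop at the inner end of the slot, 2 mm above the desk (x = +10 mm in the scanner's frame); axes as the scanner's. The card is home when its leading short edge meets it, so that the card's centre is 65 mm in front of it. 70 mm of its length then stays outside the slot.
- start_button (a joint): travel of the round white start button, pressed straight down: 0 = up, 0.006 m = fully down; a spring returns it, 5 N holds it fully down
- start_button_top (a point): centre of the top face of the start button (24 mm across), 60 mm above the desk, on the scanner's hood at x = -28 mm, y = 0 in the scanner's frame
- calculator: black desk calculator at the desk's front edge, left, 165 x 105 x 21 mm, a bystander; origin: centre of its underside
- stapler: black stapler lying beyond the card, 132 x 34 x 51 mm, a bystander; origin: centre of its underside
- tote_lid: large green plastic lid standing on edge, fixed, beside the right edge of the desk (world x about 0.43 to 0.81, y about -0.2 to -0.5); its top edge is 250 mm above the desk: bring the hand in above it. Not part of the job. Origin: at its foot, below the desk top

How it is judged:
By the outcome, as a careful person would: the job done as asked, in the order asked, and still so for the second after the job is handed in, with the robot touching nothing.
It also fails if it takes over 64 s, if anything falls off the work surface, if the arm or the gripper's body presses on something with over 40 N, if the wrist force passes 120 N, or if a joint passes its speed limit or range.

### The arm

A 6-joint arm with a two-finger parallel gripper is mounted at the origin on a cart in front of the work surface, level with it; the furniture and walls round the work are solid. World frame = base frame: x ahead of the robot, y to its left, z up, the work surface at z = 0. Lengths are in m, angles in rad, forces in N, time in s.
With the tool pointing down it reaches from about 0.25 to 0.725 m from the base axis. Payload 4 kg.
Tool frame: the origin (TCP) lies midway between the tips of the shut fingers; the grasp point (between the pads) lies bot.pinch_z behind it (bot.pinch_z is the distance from the TCP to the grasp point, in m); z points along the fingers, y is the line along which they close (so a half turn about z gives the same grasp; the last joint's range is limited). The gripper opens to 85 mm and grips with 20 to 120 N. Pads are 22 mm wide; open, the fingers measure 114 mm over their backs; the gripper's body (76 mm by 85 mm) begins 54 mm behind the grasp point. The pads swing forward as they close: fully open they stand 13 mm farther back than shut.
Start: joints at [-1.189, 0.241, 0.005, 1.335, 0, 1.571], TCP at [0.186, -0.464, 0.231] pointing down, gripper open.
Joint ranges: [-2.72, 2.72], [-1.05, 1.87], [-1.09, 1.28], [-1.99, 2.15], [-1.42, 1.44], [-3.14, 3.14]. Speed limits (rad/s): [2.79, 2.79, 3.14, 3.14, 3.14, 3.14].

### API

Orientations are given as a unit quaternion [x, y, z, w].
In Python, from workcell import bot, camrig gives the robot as it stands (bot), with the cameras (camrig).
- The arm moves only by the shell command python3 jog.py 'ROWS'. ROWS is a JSON list of rows, 1 to 10 of them, each an object with the fields ax, ay, az (a rotation vector in parts of the range, where 1.0 means 180 degrees), sx, sy, sz (the shift in normalised numbers (1 is 0.5 m)), aperture (the finger opening in m); a field left out counts as zero (the opening has to be given); each row is the pose to reach, as a shift and turn from the pose commanded when the command began, along the tool's axes at that moment; what a row does not reach only later rows make up. A row lasts 1/8 s, in which the tool goes at most 0.0625 m and 0.188 rad, less where a joint would pass 70% of its speed; a pose out of reach is approached as far as the arm can. The fingers move at their own pace and stop on an object; the grip force is fixed at half the most. Time passes only in rows, so rows that do not move let the fingers close. It prints the time, the measured TCP pose, the force, the opening and the grip force at its end. No shift or turn number may pass 1 either way. Input that does not fit is refused with a message, and nothing moves.
- bot.get_obs(): the state, without advancing time (a new reading comes with each control period).
- camrig.camera(name): name is "side" or "top"; returns the picture (420x560x3 uint8, red, green, blue); there is no depth.
- camrig.calibration(name): a dict with "mtx" (3x3 intrinsics, pixels), "R" (3x3) and "t" (3): a world point X has camera coordinates R X + t. Camera axes: x right, y down, z forward; pixel columns grow to the right and rows downward; lengths in m; the calibration is good to about 2 mm. A picture is of the moment at which its call begins. calibration takes no time and is no camera call.
- bot.job_done(): hands the job in; it is judged then, once.
The state is a dict: "clock": time; "joint_pos": joint angles; "joint_vel": joint speeds; "tau": joint torques, N m; "eef_pos": TCP position; "tool_rot": TCP orientation; "ft_force": force on the tool from outside, world axes, zero at the start; "ft_torque": the same for the moment, N m; "grip_width": finger opening in m; "grasp_force": force on a finger pad.
Only numpy, scipy, OpenCV 4.12 (cv2) and the standard library are available. Lean on these libraries where they do the work, as an engineer would, in place of code of your own. Each camera call takes 0.05 s, during which the arm holds its last target. There are 200 camera calls.

## Working session

There is one attempt and no reset: what is moved stays moved. The work goes in short steps, Python scripts to look and compute and a shell command to move; the robot and the scene stay as the last step left them, time stands still between calls to the robot, and variables do not carry over. Pictures are saved under pics/ and viewed, at most 10 in all, crops included, and the job is handed in when it is done.

```bash
ls; mkdir -p pics
python3 - <<'E'
from workcell import bot, camrig
import cv2
for n in("top","side"):
    cv2.imwrite(f"pics/{n}0.png",cv2.cvtColor(camrig.camera(n),cv2.COLOR_RGB2BGR))
o=bot.get_obs();print(o, bot.pinch_z)
E
```

```text
jog.py
pics
workcell.py
{'clock': 0.1, 'joint_pos': array([-1.18898540e+00,  2.41337403e-01,  3.88287516e-03,  1.33518909e+00,
        2.71673162e-06,  1.57079677e+00]), 'joint_vel': array([ 0.00214684, -0.00199349,  0.00315425,  0.00037981,  0.00112034,
       -0.00066758]), 'tau': array([ 6.85898121e-04, -3.73139048e+01,  2.53009343e+01,  1.08544136e-02,
       -3.26548286e-05, -9.40998852e-07]), 'eef_pos': array([ 0.18609678, -0.46348536,  0.23051122]), 'tool_rot': array([ 9.81832452e-01,  1.89747683e-01, -1.73926250e-04, -9.07122470e-04]), 'ft_force': array([ 0.10392554, -0.30224697,  0.21042003]), 'ft_torque': array([-0.02144599, -0.02697713,  0.04339426]), 'grasp_force': 0.0, 'grip_width': 0.08508509156079506} 0.0187
```

View pics/top0.png

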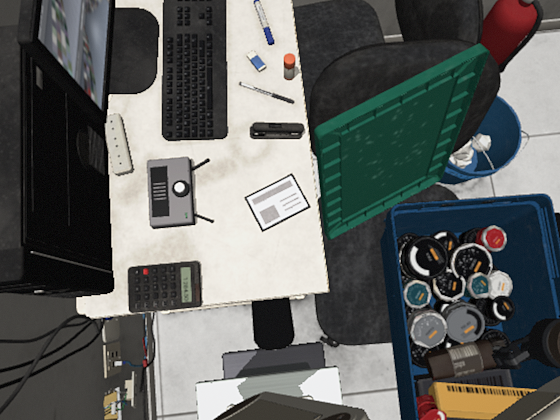

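View pics/side0.png

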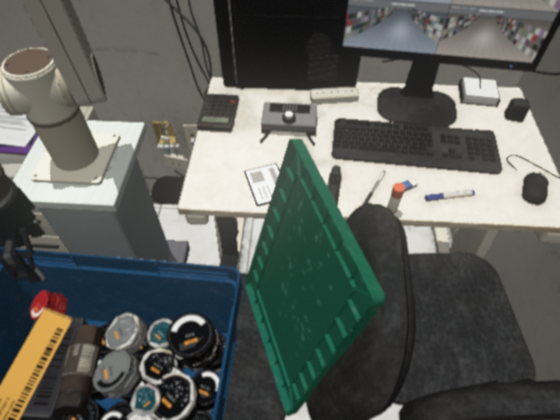

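The top view shows the card near (278,202), the scanner near (172,192), its button near (181,188), the stapler near (277,130) and the calculator near (165,286). The side view matches. I'll enlarge the crop.

```bash
cat > h.py <<'E'
from workcell import bot, camrig
import cv2,numpy as np
from scipy.spatial.transform import Rotation as R
def snap(n,f,box=None,k=4):
    im=cv2.cvtColor(camrig.camera(n),cv2.COLOR_RGB2BGR)
    if box: x0,y0,x1,y1=box; im=cv2.resize(im[y0:y1,x0:x1],None,fx=k,fy=k,interpolation=cv2.INTER_CUBIC)
    cv2.imwrite("pics/"+f,im)
def px(n,uv,z):
    c=camrig.calibration(n);Rm=np.array(c["R"]);C=-Rm.T@np.array(c["t"])
    d=(np.c_[np.array(uv,float),np.ones(len(uv))]@np.linalg.inv(c["mtx"]).T)@Rm
    return C+d*((z-C[2])/d[:,2])[:,None]
def tool(v):  # world vector -> tool axes
    return R.from_quat(bot.get_obs()["tool_rot"]).inv().apply(v)
E
python3 - <<'E'
from h import *
snap("top","c1.png",(140,140,335,245),4)
E
```

```text
(no output)
```

View pics/c1.png

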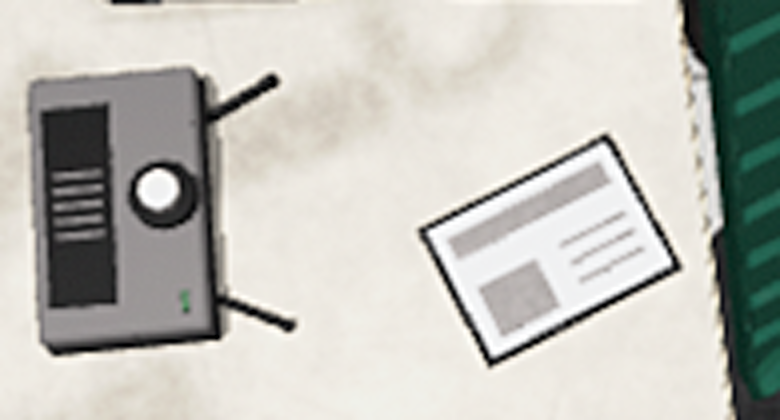

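The crop shows the card corners at (419,231), (607,135), (681,268) and (490,365). The button top is at (156,189), the guide tips are at (273,80) and (291,325), and the guide roots are at (210,117) and (220,298).

Run:
```python
from h import *
f=lambda a:(np.array(a,float)+.5)/4-.5+[140,140]
c=px("top",f([(419,231),(607,135),(681,268),(490,365)]),.004)
print("card",c.round(4).tolist(),c.mean(0)); 
a=(c[0]-c[1]+c[3]-c[2]);print("yaw",np.arctan2(a[1],a[0]),[np.linalg.norm(c[i]-c[i-1]) for i in range(4)])
b=px("top",f([(156,189)]),.06);print("button",b)
g=px("top",f([(273,80),(291,325),(210,117),(220,298)]),.01);print("guides",g.round(4).tolist())
for p,q in((0,1),(2,3)):
  d=g[p]-g[q];print("yaw",np.arctan2(d[1],d[0])+np.pi/2,np.linalg.norm(d),(g[p]+g[q])/2)
s=px("top",f([(28,82),(195,68),(40,342),(212,330)]),.038);print(s.round(4).tolist())
for i,j in((0,2),(1,3)):
  d=s[i]-s[j];print("yaw",np.arctan2(d[1],d[0])+np.pi/2,np.linalg.norm(d))
for n in(0,1,2,3):print(np.linalg.norm(s[0]-s[n]))
```

```text
card [[0.5559, 0.0085, 0.004], [0.6026, -0.1092, 0.004], [0.5167, -0.1436, 0.004], [0.4711, -0.0253, 0.004]] [ 0.53658268 -0.06739698  0.004     ]
yaw 1.9434475043951986 [np.float64(0.0913535253831078), np.float64(0.12669813029268803), np.float64(0.09259433411987777), np.float64(0.1267915374603284)]
button [[0.58305518 0.15205493 0.06      ]]
guides [[0.6568, 0.0867, 0.01], [0.5063, 0.088, 0.01], [0.6378, 0.126, 0.01], [0.5269, 0.1281, 0.01]]
yaw 1.5623245943597914 0.15047544537106908 [0.58157611 0.08737881 0.01      ]
yaw 1.5516451710927057 0.1109199086129284 [0.58239919 0.12708716 0.01      ]
[[0.6619, 0.2263, 0.038], [0.6599, 0.1284, 0.038], [0.5065, 0.2278, 0.038], [0.5027, 0.1298, 0.038]]
yaw 1.5613253315929727 0.15548923784958837
yaw 1.5620309855197099 0.15715956949917
0.0
0.09790414969712415
0.15548923784958837
0.186169945880233
```

The rows are not in the units I measure in: shifts go in shares of 0.5 m and turns go in shares of 180 degrees. I convert before sending: 0.197 m / 0.5 = 0.394, -0.184 m / 0.5 = -0.368, -1.562 rad / 3.1416 = -0.4972.

```bash
python3 jog.py '[{"sz":-0.12, "aperture":0.05}, {"az":-0.0955, "sx":0.12, "sy":-0.12, "sz":-0.14, "aperture":0.05}, {"az":-0.1592, "sx":0.2, "sy":-0.2, "sz":-0.14, "aperture":0.05}, {"az":-0.2546, "sx":0.28, "sy":-0.28, "sz":-0.14, "aperture":0.05}, {"az":-0.3183, "sx":0.394, "sy":-0.368, "sz":-0.14, "aperture":0.05}, {"az":-0.382, "sx":0.394, "sy":-0.368, "sz":-0.14, "aperture":0.05}, {"az":-0.4456, "sx":0.394, "sy":-0.368, "sz":-0.14, "aperture":0.05}, {"az":-0.4972, "sx":0.394, "sy":-0.368, "sz":-0.14, "aperture":0.05}, {"az":-0.4972, "sx":0.394, "sy":-0.368, "sz":-0.14, "aperture":0.05}, {"az":-0.4972, "sx":0.394, "sy":-0.368, "sz":-0.14, "aperture":0.05}]'
python3 - <<'E'
from h import *
o=bot.get_obs();print(o["joint_pos"].round(3),o["eef_pos"].round(4),R.from_quat(o["tool_rot"]).as_matrix().round(3).tolist())
print(tool(np.array([.549,-.100,.03])-o["eef_pos"]))
E
```

```text
clock: 1.4
eef_pos: [0.3004, -0.2196, 0.3011]
tool_rot: [0.563, 0.827, 0.0, -0.0]
ft_force: [-0.1, 0.0, 0.3]
grip_width: 0.0499
grasp_force: 0.0
[-0.631 -0.037 -0.128  1.48  -0.     0.564] [ 0.3004 -0.2196  0.3011] [[-0.367, 0.93, -0.001], [0.93, 0.367, 0.0], [0.001, -0.0, -1.0]]
[0.01984708 0.27526766 0.27097901]
```

Scaled: 0.275 m / 0.5 = 0.55, 0.06 m / 0.5 = 0.12.

```bash
python3 jog.py '[{"sx":0.04, "sy":0.12, "aperture":0.05}, {"sx":0.04, "sy":0.24, "sz":0.02, "aperture":0.05}, {"sx":0.04, "sy":0.36, "sz":0.06, "aperture":0.05}, {"sx":0.04, "sy":0.47, "sz":0.12, "aperture":0.05}, {"sx":0.04, "sy":0.55, "sz":0.2, "aperture":0.05}, {"sx":0.04, "sy":0.55, "sz":0.32, "aperture":0.05}, {"sx":0.04, "sy":0.55, "sz":0.44, "aperture":0.05}, {"sx":0.04, "sy":0.55, "sz":0.54, "aperture":0.05}, {"sx":0.04, "sy":0.55, "sz":0.54, "aperture":0.05}, {"sx":0.04, "sy":0.55, "sz":0.54, "aperture":0.05}]'
python3 - <<'E'
from h import *
print(bot.get_obs()["eef_pos"])
snap("top","c2.png",(140,140,335,245),4)
E
```

```text
clock: 2.65
eef_pos: [0.5506, -0.1013, 0.0329]
tool_rot: [0.564, 0.826, 0.0, 0.001]
ft_force: [1.2, -0.4, -0.1]
grip_width: 0.0499
grasp_force: 0.0
[ 0.55062041 -0.1012748   0.03290963]
```

View pics/c2.png

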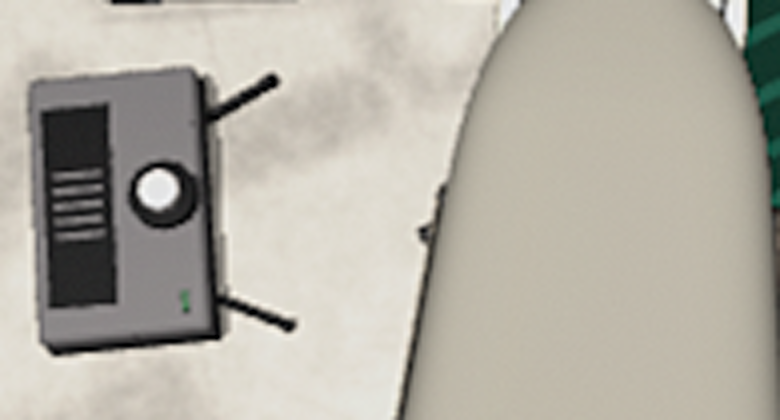

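The arm hides the card from above; only its corner at (425,233) shows, unmoved. I'll lower onto it by feel.

Scaled: 0.026 m / 0.5 = 0.052, 0.024 m / 0.5 = 0.048.

```bash
python3 jog.py '[{"sz":0.04, "aperture":0.05}, {"sz":0.048, "aperture":0.05}, {"sz":0.052, "aperture":0.05}, {"sz":0.052, "aperture":0.05}]'; python3 jog.py '[{"sz":0.006, "aperture":0.05}, {"sz":0.006, "aperture":0.05}]'
```

```text
clock: 3.2
eef_pos: [0.5501, -0.1012, 0.0064]
tool_rot: [0.564, 0.826, 0.0, 0.001]
ft_force: [0.4, 0.0, -0.6]
grip_width: 0.0502
grasp_force: 0.0
clock: 3.45
eef_pos: [0.5493, -0.101, 0.0023]
tool_rot: [0.564, 0.826, -0.0, -0.0]
ft_force: [0.6, 0.9, -0.0]
grip_width: 0.0499
grasp_force: 0.0
```

Scaled: 0.003 m / 0.5 = 0.006.

```bash
python3 jog.py '[{"sz":0.006, "aperture":0.05}, {"sz":0.006, "aperture":0.05}]';  python3 jog.py '[{"sz":0.002, "aperture":0.05}, {"sz":0.002, "aperture":0.05}]'
```

```text
clock: 3.7
eef_pos: [0.5504, -0.1012, 0.0011]
tool_rot: [0.564, 0.826, 0.0, 0.001]
ft_force: [-1.5, 0.2, 10.4]
grip_width: 0.0499
grasp_force: 5.0
clock: 3.95
eef_pos: [0.5504, -0.1012, 0.001]
tool_rot: [0.564, 0.826, 0.0, 0.001]
ft_force: [-3.6, 1.5, 16.5]
grip_width: 0.0499
grasp_force: 8.1
```

Scaled: 0.0672 m / 0.5 = 0.1344, 0.0605 m / 0.5 = 0.121, 0.381 rad / 3.1416 = 0.1213.

```bash
python3 jog.py '[{"az":0.0191, "sx":0.022, "sy":0.02, "sz":-0.001, "aperture":0.05}, {"az":0.0382, "sx":0.044, "sy":0.04, "sz":-0.001, "aperture":0.05}, {"az":0.0573, "sx":0.068, "sy":0.06, "sz":-0.001, "aperture":0.05}, {"az":0.0796, "sx":0.09, "sy":0.08, "sz":-0.001, "aperture":0.05}, {"az":0.0987, "sx":0.112, "sy":0.1, "sz":-0.001, "aperture":0.05}, {"az":0.1213, "sx":0.1344, "sy":0.121, "sz":-0.001, "aperture":0.05}, {"az":0.1213, "sx":0.1344, "sy":0.121, "sz":-0.001, "aperture":0.05}, {"az":0.1213, "sx":0.1344, "sy":0.121, "sz":-0.001, "aperture":0.05}]'
python3 - <<'E'
from h import *
snap("top","c3.png",(140,140,335,245),4)
snap("side","s3.png",(190,80,340,220),4)
o=bot.get_obs();print(R.from_quat(o["tool_rot"]).as_matrix().round(4).tolist())
E
```

```text
clock: 4.95
eef_pos: [0.5837, -0.0152, 0.0012]
tool_rot: [0.71, 0.705, 0.003, 0.001]
ft_force: [-0.5, 2.0, 9.0]
grip_width: 0.0502
grasp_force: 4.8
[[0.0073, 1.0, 0.0055], [1.0, -0.0073, 0.002], [0.002, 0.0055, -1.0]]
```

View pics/c3.png

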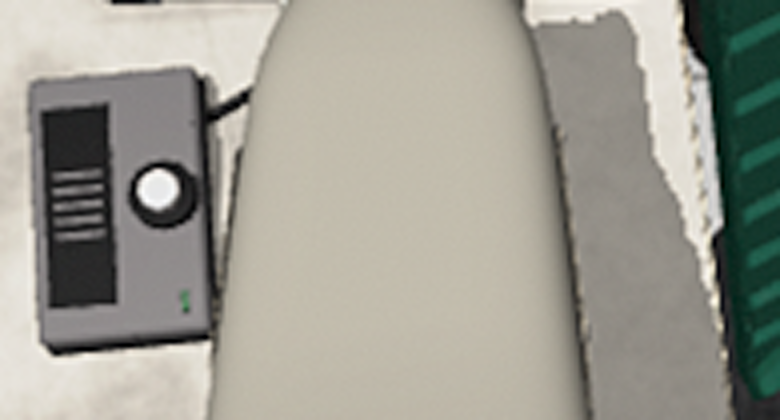

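View pics/s3.png

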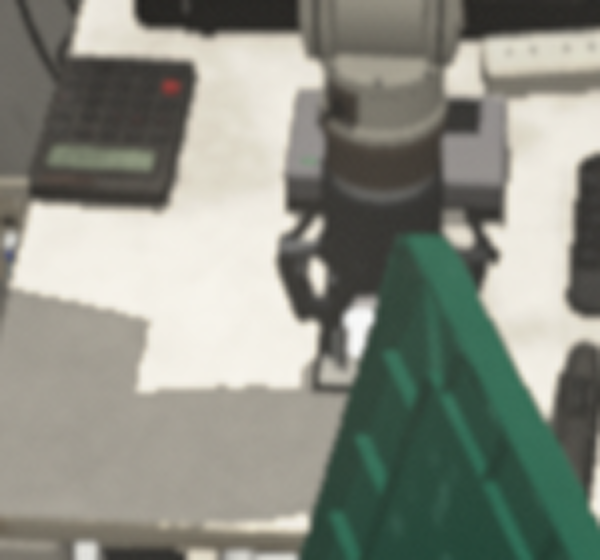

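From above the arm hides the card. In the side crop the card's rear, robot-side corner is at (317,388), and the fingers are standing on it. I'll check that corner against the prediction.

Run:
```python
from h import *
f=lambda a:(np.array(a,float)+.5)/4-.5+[190,80]
print(px("side",f([(317,388),(325,345)]),.002))
```

```text
[[ 0.54094067 -0.04334226  0.002     ]
 [ 0.54334192 -0.00360625  0.002     ]]
```

Scaled: 0.044 m / 0.5 = 0.088, 0.036 m / 0.5 = 0.072.

```bash
python3 jog.py '[{"sx":0.024, "aperture":0.05}, {"sx":0.048, "aperture":0.05}, {"sx":0.072, "aperture":0.05}, {"sx":0.088, "aperture":0.05}, {"sx":0.088, "aperture":0.05}]'; python3 jog.py '[{"sx":0.02, "aperture":0.05}, {"sx":0.04, "aperture":0.05}, {"sx":0.06, "aperture":0.05}, {"sx":0.08, "aperture":0.05}, {"sx":0.088, "aperture":0.05}, {"sx":0.088, "aperture":0.05}]'
```

```text
clock: 5.68
eef_pos: [0.5837, 0.0283, 0.0011]
tool_rot: [0.71, 0.704, 0.002, 0.002]
ft_force: [-0.3, 0.6, 10.2]
grip_width: 0.0499
grasp_force: 5.0
clock: 6.42
eef_pos: [0.5841, 0.0719, 0.0012]
tool_rot: [0.71, 0.704, 0.002, 0.002]
ft_force: [-1.1, -0.4, 10.4]
grip_width: 0.0503
grasp_force: 5.0
```

Scaled: 0.01 m / 0.5 = 0.02, 0.008 m / 0.5 = 0.016.

```bash
python3 jog.py '[{"sx":0.008, "aperture":0.05}, {"sx":0.016, "aperture":0.05}, {"sx":0.02, "aperture":0.05}, {"sx":0.02, "aperture":0.05}]'; python3 jog.py '[{"sx":0.004, "aperture":0.05}, {"sx":0.008, "aperture":0.05}, {"sx":0.008, "aperture":0.05}]';python3 jog.py '[{"sx":0.002, "aperture":0.05}, {"sx":0.006, "aperture":0.05}, {"sx":0.006, "aperture":0.05}]'
```

```text
clock: 6.92
eef_pos: [0.5841, 0.0814, 0.0012]
tool_rot: [0.71, 0.704, 0.001, 0.002]
ft_force: [0.1, -1.4, 10.2]
grip_width: 0.0502
grasp_force: 5.1
clock: 7.3
eef_pos: [0.5842, 0.0853, 0.0012]
tool_rot: [0.71, 0.704, 0.001, 0.002]
ft_force: [0.1, -1.9, 11.1]
grip_width: 0.0501
grasp_force: 5.1
clock: 7.68
eef_pos: [0.5842, 0.0882, 0.0011]
tool_rot: [0.71, 0.704, 0.001, 0.002]
ft_force: [-0.6, -2.1, 10.3]
grip_width: 0.0499
grasp_force: 5.1
```

Scaled: 0.002 m / 0.5 = 0.004.

```bash
for i in 1 2 3; do python3 jog.py '[{"sx":0.004, "aperture":0.05}, {"sx":0.004, "aperture":0.05}]' | egrep 'eef|ft_'; done
```

```text
eef_pos: [0.5842, 0.0891, 0.0012]
ft_force: [0.6, -5.1, 10.8]
eef_pos: [0.5842, 0.0897, 0.0011]
ft_force: [0.5, -8.4, 10.8]
eef_pos: [0.5842, 0.0909, 0.0011]
ft_force: [-1.2, -9.2, 11.6]
```

The stop was felt at TCP y≈0.089, right where it was predicted. I'll lift clear, pull the arm back and check.

Scaled: -0.23 m / 0.5 = -0.46, -0.17 m / 0.5 = -0.34.

```bash
python3 jog.py '[{"sz":-0.04, "aperture":0.05}, {"sz":-0.16, "aperture":0.05}, {"sz":-0.28, "aperture":0.05}, {"sy":-0.1, "sz":-0.32, "aperture":0}, {"sy":-0.22, "sz":-0.32, "aperture":0}, {"sy":-0.34, "sz":-0.32, "aperture":0}, {"sy":-0.46, "sz":-0.32, "aperture":0}, {"sy":-0.46, "sz":-0.32, "aperture":0}, {"sy":-0.46, "sz":-0.32, "aperture":0}]'
python3 - <<'E'
from h import *
snap("top","c4.png",(140,140,335,245),4)
E
```

```text
clock: 9.55
eef_pos: [0.353, 0.0967, 0.1594]
tool_rot: [0.71, 0.704, 0.001, 0.001]
ft_force: [1.4, -0.3, -0.7]
grip_width: -0.0004
grasp_force: 0.0
```

View pics/c4.png

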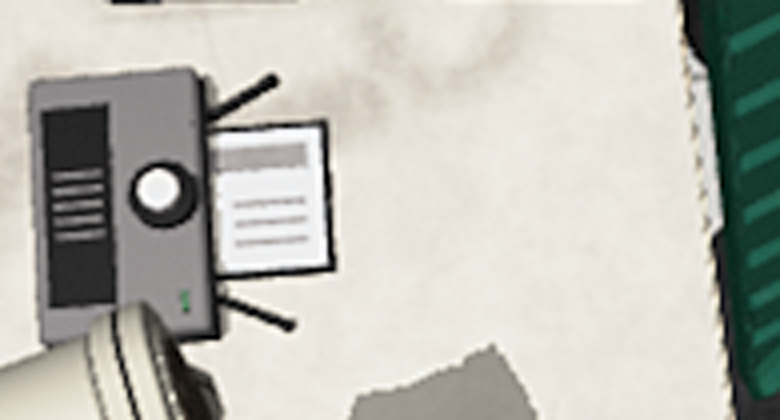

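The card sits square between the guides, with its rear edge from (328,121) to (335,270). I'll check how deep it is.

Run:
```python
from h import *
f=lambda a:(np.array(a,float)+.5)/4-.5+[140,140]
c=px("top",f([(328,121),(335,270)]),.004);print(c,c.mean(0))
g=px("top",f([(273,80),(291,325)]),.01);print("tips mid",g.mean(0))
o=bot.get_obs();print(tool(np.array([.583,.152,.075])-o["eef_pos"]))
```

```text
[[0.62953512 0.05659296 0.004     ]
 [0.53772939 0.06018161 0.004     ]] [0.58363226 0.05838728 0.004     ]
tips mid [0.58157611 0.08737881 0.01      ]
[0.0569511  0.22861306 0.08510445]
```

The rear edge is about 1–3 mm shy and cocked about 0.03 rad relative to the scanner. I'll push it squarely from behind with both fingertips at desk level.

Scaled: 0.23 m / 0.5 = 0.46, -0.065 m / 0.5 = -0.13.

```bash
python3 jog.py '[{"sx":-0.03, "sy":0.11, "aperture":0.05}, {"sx":-0.06, "sy":0.22, "aperture":0.05}, {"sx":-0.1, "sy":0.33, "aperture":0.05}, {"sx":-0.13, "sy":0.44, "sz":0.06, "aperture":0.05}, {"sx":-0.13, "sy":0.46, "sz":0.17, "aperture":0.05}, {"sx":-0.13, "sy":0.46, "sz":0.27, "aperture":0.05}, {"sx":-0.13, "sy":0.46, "sz":0.294, "aperture":0.05}, {"sx":-0.13, "sy":0.46, "sz":0.294, "aperture":0.05}]'; python3 jog.py '[{"sz":0.016, "aperture":0.05}, {"sz":0.024, "aperture":0.05}, {"sz":0.024, "aperture":0.05}]'
```

```text
clock: 10.6
eef_pos: [0.5821, 0.0295, 0.0114]
tool_rot: [0.71, 0.704, -0.0, -0.0]
ft_force: [-0.0, 0.2, 1.1]
grip_width: 0.05
grasp_force: 0.0
clock: 10.98
eef_pos: [0.582, 0.0297, 0.0006]
tool_rot: [0.71, 0.704, 0.0, 0.0]
ft_force: [0.6, -0.3, -0.1]
grip_width: 0.0503
grasp_force: 0.0
```

```bash
python3 - <<'E'
from h import *
o=bot.get_obs();print(R.from_quat(o["tool_rot"]).as_matrix().round(4).tolist())
E
python3 jog.py '[{"sz":0.006, "aperture":0.05}, {"sz":0.006, "aperture":0.05}]' | egrep 'eef|ft_'
```

```text
[[0.0078, 1.0, 0.0013], [1.0, -0.0078, 0.0001], [0.0001, 0.0013, -1.0]]
eef_pos: [0.5819, 0.0297, -0.0028]
ft_force: [-0.0, -0.2, 1.1]
```

Scaled: 0.012 m / 0.5 = 0.024, 0.006 m / 0.5 = 0.012.

```bash
python3 jog.py '[{"sx":0.012, "sz":-0.001, "aperture":0.05}, {"sx":0.024, "sz":-0.001, "aperture":0.05}, {"sx":0.024, "sz":-0.001, "aperture":0.05}]' | egrep 'eef|ft_'; for i in 1 2 3 4 5 6; do python3 jog.py '[{"sx":0.004, "aperture":0.05}, {"sx":0.004, "aperture":0.05}]' | egrep 'eef|ft_'; done
```

```text
eef_pos: [0.5815, 0.0423, -0.0028]
ft_force: [-0.0, -0.1, 0.5]
eef_pos: [0.5816, 0.0437, -0.0027]
ft_force: [0.6, -0.4, -0.1]
eef_pos: [0.5817, 0.0457, -0.0027]
ft_force: [0.4, -0.1, -0.2]
eef_pos: [0.5817, 0.0477, -0.0027]
ft_force: [0.2, -0.4, -0.3]
eef_pos: [0.5817, 0.0498, -0.0027]
ft_force: [-0.3, -0.7, 0.3]
eef_pos: [0.5819, 0.0516, -0.0026]
ft_force: [-0.8, -0.5, -0.7]
eef_pos: [0.5819, 0.052, -0.0025]
ft_force: [0.1, -4.9, -0.0]
```

Scaled: 0.002 m / 0.5 = 0.004.

```bash
for i in 1 2; do python3 jog.py '[{"sx":0.004, "aperture":0.05}, {"sx":0.004, "aperture":0.05}]' | egrep 'eef|ft_'; done; python3 jog.py '[{"sx":-0.02, "aperture":0.05}, {"sx":-0.04, "aperture":0.05}, {"sx":-0.04, "sz":-0.12, "aperture":0.05}, {"sx":-0.04, "sz":-0.24, "aperture":0.05}, {"sx":-0.04, "sy":-0.1, "sz":-0.3, "aperture":0}, {"sx":-0.02, "sy":-0.22, "sz":-0.3, "aperture":0}, {"sy":-0.34, "sz":-0.3, "aperture":0}, {"sx":0.04, "sy":-0.46, "sz":-0.3, "aperture":0}, {"sx":0.08, "sy":-0.46, "sz":-0.3, "aperture":0}, {"sx":0.08, "sy":-0.46, "sz":-0.3, "aperture":0}]'
python3 - <<'E'
from h import *
snap("top","c5.png",(140,140,335,245),4)
E
```

```text
eef_pos: [0.5819, 0.0521, -0.0025]
ft_force: [-0.5, -9.9, 2.5]
eef_pos: [0.5818, 0.0523, -0.0025]
ft_force: [-0.0, -14.1, 2.9]
clock: 14.85
eef_pos: [0.3519, 0.1004, 0.1477]
tool_rot: [0.709, 0.705, 0.001, 0.0]
ft_force: [-0.0, -0.3, 0.3]
grip_width: -0.0001
grasp_force: 0.0
```

View pics/c5.png

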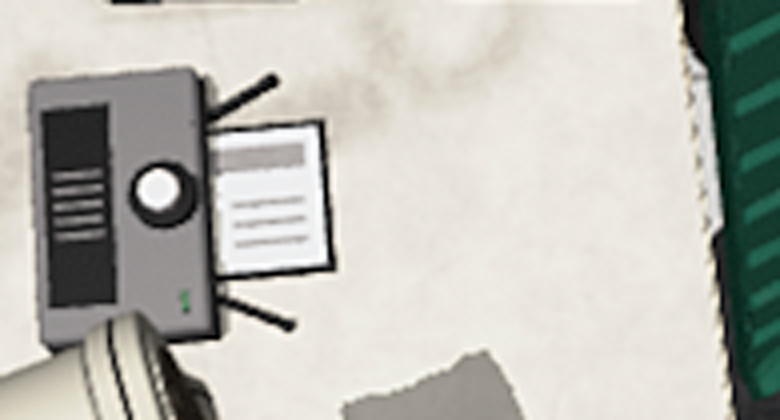

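The card's rear edge now runs (325,121)–(335,270), parallel to the scanner's front, and it held firm at 14 N, so it's home. Next is the button.

Scaled: 0.2306 m / 0.5 = 0.4612, 0.0534 m / 0.5 = 0.1068.

```bash
python3 jog.py '[{"sx":0.02, "sy":0.11, "aperture":0}, {"sx":0.04, "sy":0.22, "aperture":0}, {"sx":0.07, "sy":0.33, "aperture":0}, {"sx":0.1068, "sy":0.43, "sz":0.04, "aperture":0}, {"sx":0.1068, "sy":0.4612, "sz":0.1, "aperture":0}, {"sx":0.1068, "sy":0.4612, "sz":0.156, "aperture":0}, {"sx":0.1068, "sy":0.4612, "sz":0.156, "aperture":0}, {"sx":0.1068, "sy":0.4612, "sz":0.156, "aperture":0}]'; for i in 1 2; do python3 jog.py '[{"sz":0.006, "aperture":0}, {"sz":0.01, "aperture":0}, {"sz":0.01, "aperture":0}]' | egrep 'eef|ft_'; done
```

```text
clock: 15.9
eef_pos: [0.584, 0.1505, 0.0699]
tool_rot: [0.71, 0.704, 0.0, 0.0]
ft_force: [-0.5, -0.6, 0.2]
grip_width: -0.0
grasp_force: 0.0
eef_pos: [0.5832, 0.1511, 0.0648]
ft_force: [-0.1, 0.3, 0.3]
eef_pos: [0.5832, 0.1511, 0.0594]
ft_force: [-0.0, 0.1, 1.5]
```

Scaled: 0.002 m / 0.5 = 0.004.

```bash
for i in 1 2 3 4; do python3 jog.py '[{"sz":0.004, "aperture":0}, {"sz":0.004, "aperture":0}]' | egrep 'eef|ft_'; done
```

```text
eef_pos: [0.5832, 0.1511, 0.0574]
ft_force: [-1.5, 0.0, 3.1]
eef_pos: [0.5832, 0.1511, 0.0554]
ft_force: [-0.7, -0.7, 3.8]
eef_pos: [0.5832, 0.1511, 0.054]
ft_force: [-2.8, -0.2, 7.7]
eef_pos: [0.5833, 0.1511, 0.0539]
ft_force: [-5.8, -0.4, 16.9]
```

The button bottomed at z=0.054 with 17 N. I'll lift, retreat, and check.

Scaled: -0.24 m / 0.5 = -0.48, -0.22 m / 0.5 = -0.44.

```bash
python3 jog.py '[{"sz":-0.02, "aperture":0}, {"sz":-0.1, "aperture":0}, {"sz":-0.22, "aperture":0}, {"sy":-0.1, "sz":-0.24, "aperture":0}, {"sx":-0.04, "sy":-0.22, "sz":-0.24, "aperture":0}, {"sx":-0.08, "sy":-0.34, "sz":-0.24, "aperture":0}, {"sx":-0.16, "sy":-0.44, "sz":-0.24, "aperture":0}, {"sx":-0.26, "sy":-0.48, "sz":-0.24, "aperture":0}, {"sx":-0.36, "sy":-0.48, "sz":-0.24, "aperture":0}, {"sx":-0.36, "sy":-0.48, "sz":-0.24, "aperture":0}]'
python3 - <<'E'
from h import *
im=camrig.camera("top")[125:315,120:320]
cv2.imwrite("pics/c6.png",cv2.resize(im[:,:,::-1],None,fx=3,fy=3,interpolation=cv2.INTER_CUBIC))
E
```

```text
clock: 18.9
eef_pos: [0.3413, -0.0297, 0.1713]
tool_rot: [0.712, 0.702, -0.0, 0.0]
ft_force: [0.6, 0.3, -0.4]
grip_width: 0.0003
grasp_force: 0.0
```

View pics/c6.png

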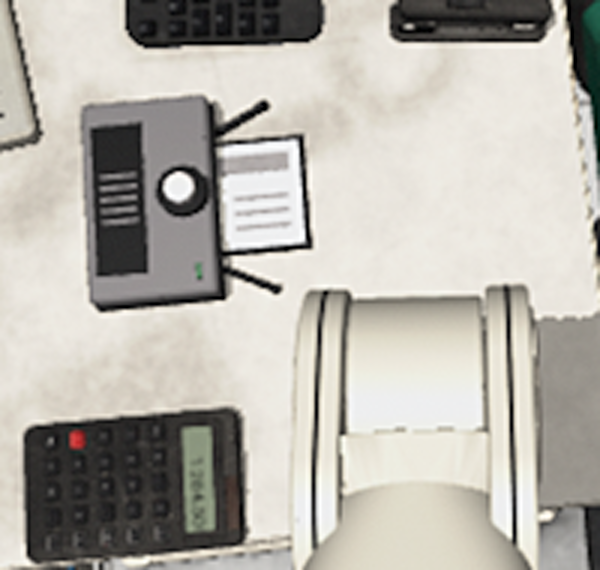

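The card is still home, with its rear edge from (304,136) to (311,246). The button is up at (180,187), and the calculator and stapler are undisturbed. I'm handing in.

```bash
python3 -c "
from workcell import bot, camrig
print(bot.job_done())"
```

```text
the job is handed in; nothing more can be done
None
```

I slid the card flat into the slot until it met the stop, pressed the start button all the way down and let it spring back, left the calculator and stapler where they were, and handed the job in at about 19 s; no verdict was returned.

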